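# Open the infant length board for the next baby

### The job

The length board on the trolley has to be opened for the next baby. With the fingertips, press down the black ratchet release on the sliding foot piece and, keeping it pressed, push the foot piece away from the head plate until it is fully home against its end stop; then let the release spring up again. Only press and push, without gripping, forcing or ramming the foot piece, and leave the bottle, the bowl and the jar standing where they are.

Things in the scene. Friction and masses are not known exactly. Their poses are not given: they have to be found in the camera images.
- board: Infant length board fixed on the trolley top (z = 0). Origin on the trolley, under the ratchet bar, mid travel; z up, y along the bar to the home end, x across the board. Bar at x = 0, 16 mm wide, top at z 42; end blocks 60 x 20 x 50 high at y -325 and 185. White board 165 x 510 x 15 at x 30 to 195, y -335 to 175; fixed white head plate across it at y -325, 110 high (all mm).
- carriage (a joint): Travel of the foot piece along the bar, m, growing along the board's +y; 0.240 is fully home (rigid end stop), 0 nearest the head plate. The ratchet (10 mm teeth, none past 0.225) blocks growing values unless the release is held down; the other way it clicks along. About 2 N of sliding friction; stays where it is left; cannot be lifted off.
- release (a joint): How far the release is pressed down, m: 0 up, 0.009 at its rigid stop. Sprung: about 2.3 N at first, 6.3 N at the bottom. The ratchet is free from about 0.006 on (keep 0.007 or more); let go, it springs up and locks again. Untouched it may stand up to 0.005 down, where its tooth rests on a slope.
- release_top (a point): Centre of the top face of the black ribbed release plate, 52 mm across x 45 mm along the bar, level, 70 mm above the trolley when up. It rides on the grey carriage (60 mm across x 75 mm along the bar, top at 52 mm) and goes straight down when pressed, by 9 mm at most. The upright foot plate's face stands 26 mm from this point in the board's +y. Axes as the board's.
- foot_face (a point): Point on the face of the white foot plate (12 mm thick, top 100 mm above the trolley) beside the release, 80 mm above the trolley, over the bar; the face looks to the head plate (-y). Over the carriage it is 60 mm wide; the plate goes on across the board to x = 180 mm. Pushing this face to +y moves the foot piece home. Axes as the board's.
- oil: Bystander: standing blue bottle, 56 mm in diameter, 160 mm high, beyond the home end of the board; origin at the centre of its underside.
- bowl: Bystander: steel bowl, 100 mm across, 40 mm high, on the robot's side of the bar near the head end; origin at the centre of its underside.
- jar: Bystander: closed white jar, 52 mm in diameter, 60 mm high, on the robot's side of the bar near the home end; origin at the centre of its underside.

How it is judged (in metres and radians):
On the way, in this order (a step that is already met when the one before it is completed fails the run):
1. the release is pressed down (6 mm or more) before the foot piece is home (value of joint release above 0.006 m and value of joint carriage below 0.2 m), for 0.1 s.
2. the foot piece is home, within 6 mm of its end stop (value of joint carriage above 0.234 m), for 0.2 s.
At the end, for the whole second after the job is handed in: The foot piece rests within 6 mm of its end stop (joint above 0.234), the release has sprung up (less than 2 mm down), and the bottle, bowl and jar stand upright within 20 mm of where they were (value of joint carriage above 0.234 m and value of joint release below 0.002 m and velocity of joint carriage below 0.01 m/s and angle between each of oil, bowl, jar's own z axis and vertical below 0.1 rad and distance of each of oil, bowl, jar from where it was at the start of the episode below 0.02 m); the robot touches nothing.
It fails at once if the bottle is lifted, carried or pushed more than 20 mm (distance of oil from where it was at the start of the episode above 0.02 m).
It fails at once if the bowl is lifted, carried or pushed more than 20 mm (distance of bowl from where it was at the start of the episode above 0.02 m).
It fails at once if the jar is lifted, carried or pushed more than 20 mm (distance of jar from where it was at the start of the episode above 0.02 m).
It fails at once if the foot piece is gripped or forced (fingers on it with more than 70 N) (contact force between the fingers and carriage above 70 N).
It fails at once if the foot piece is rammed into the end stop or flung (faster than 0.6 m/s) (velocity of joint carriage above 0.6 m/s).
It also fails if it takes over 30 s, if anything falls off the work surface, if the arm or the gripper's body presses on something with over 40 N, if the wrist force passes 120 N, or if a joint passes its speed limit or range.

### The arm

A 7-joint arm with a two-finger parallel gripper is mounted at the origin on the work surface. World frame = base frame: x ahead of the robot, y to its left, z up, the work surface at z = 0. Lengths are in mm, angles in rad, forces in N, time in s.
With the tool pointing down it reaches from about 425 to 950 mm from the base axis. Payload 16.7 kg.
Tool frame: the origin (TCP) lies midway between the tips of the shut fingers; the grasp point (between the pads) lies behind it (tcp_to_grasp is the z of the grasp point in the tool frame, in mm); z points along the fingers, y is the line along which they close (so a half turn about z gives the same grasp; the last joint's range is limited). The gripper opens to 94 mm and grips with 3 to 60 N. Pads are 16 mm wide; open, the fingers measure 119 mm over their backs; the gripper's body (75 mm by 177 mm) begins 78 mm behind the grasp point.
Start: joints at [1.167, 0.426, 0.074, 1.606, -0.034, 1.111, -0.067], TCP at [170.105, -653.176, 205.467] pointing down, gripper open.
Joint ranges: [-2.85, 2.85], [-0.5, 2.14], [-1.23, 1.37], [0.21, 2.46], [-1.02, 4.16], [0.16, 2.05], [-2.73, 2.73]. Speed limits (rad/s): [1.89, 1.89, 2.39, 2.39, 3.01, 3.01, 3.01].

### API

Orientations are given as a rotation vector (axis times angle).
In Python, from workcell import sense, read_camera, hand_in, trace, tcp_to_grasp gives the robot as it stands.
- The arm moves only by the shell command python3 -m creep 'ROWS' [FORCE]. ROWS is JSON, a list of rows, each a list of 5 numbers: the closure, from 0 (fully open) to 1 (shut), then the shift along the tool's x, y, z in m, then the turn about the tool's z in degrees. A call has 1 to 5 rows; each row is the pose to reach, as a shift and turn from the pose commanded when the call began, along the tool's axes at that moment; what a row does not reach only later rows make up. A row lasts 1/12 s, in which the tool goes at most 41.7 mm and 7.16 degrees, less where a joint would pass 70% of its speed; a pose out of reach is approached as far as the arm can. A call with a gripper value outside its range is refused whole. The fingers move at their own pace and stop on an object; FORCE is the grip in N (left out, the last holds). Time passes only in rows, so rows that repeat a pose let the fingers close. It gives the time, the measured TCP pose, the force, the opening and the grip force at its end, in the units of the state.
- sense(): the state, without advancing time (a new reading comes with each control period).
- read_camera(name): name is "side" or "top"; returns a dict with "color" (384x512x3 uint8, red, green, blue), "depth" (384x512 float32, mm along the optical axis (not along the pixel's ray), 0 where there is no reading), "intrinsics" (3x3 intrinsics, pixels), "k1" (the pictures are not rectified: a ray, as slopes to the right and down, at radius r is drawn at 1 + k1 r^2 times it, then the intrinsics apply), "cam_to_world" (4x4, takes a point from camera to world coordinates). Camera axes: x right, y up, looking along -z (the intrinsics and any distortion apply to the point x, -y, -z); pixel columns grow to the right and rows downward; lengths in mm; the calibration is good to about 2 mm. A picture is of the moment at which its call begins.
- hand_in(): hands the job in; it is judged then, once.
Trained networks look in the newest picture that a camera, given by its name, has taken for a name from the list of things; names that differ only in an ending like _2 or _b are one class to them, and where a whole thing is asked for, a point or a joint stands for the part that bears it (a point fixed in the world has none). Each returns a list of dicts, best first, with "conf" (0 to 1); they miss things now and then, are a little off and sometimes report something else, mostly with a low value. They report only what shows in the picture. A call takes as long as a camera call.
- trace(camera, target): "mask" (384x512 bool, what is visible of it) and "centre" ([column, row] in pixels, amid what is visible of it).
The state is a dict: "time": time; "joint_positions": joint angles; "joint_velocities": joint speeds; "joint_torque": joint torques, N m; "ee_pos": TCP position; "eef_rot": TCP orientation; "force": force on the tool from outside, world axes, zero at the start; "ft_torque": the same for the moment, N m; "gripper_width": opening from 0.0 (shut) to 1.0 (fully open); "finger_force": force on a finger pad.
Only numpy, scipy, OpenCV 4.12 (cv2) and the standard library are available. Lean on these libraries where they do the work, as an engineer would, in place of code of your own. Each camera call takes 0.05 s, during which the arm holds its last target. There are 200 camera calls.

## Working session

There is one attempt and no reset: what is moved stays moved. The work goes in short steps, Python scripts to look and compute and a shell command to move; the robot and the scene stay as the last step left them, time stands still between calls to the robot, and variables do not carry over. Pictures are saved under pics/ and viewed, at most 10 in all, crops included, and the job is handed in when it is done.

```bash
mkdir -p pics; ls; cat > h.py <<'E'
import numpy as np, cv2
from workcell import *
def cloud(im):
    K=im["intrinsics"];d=im["depth"];h,w=d.shape
    u,v=np.meshgrid(np.arange(w),np.arange(h))
    p=cv2.undistortPoints(np.stack([u,v],-1).reshape(-1,1,2).astype(float),K,np.array([im["k1"],0,0,0,0.])).reshape(h,w,2)
    P=np.stack([p[...,0]*d,-p[...,1]*d,-d,np.ones_like(d)],-1)
    W=P@im["cam_to_world"].T
    W[d==0]=np.nan
    return W[...,:3]
E
python3 - <<'E'
from h import *
for c in ["top","side"]:
    im=read_camera(c);W=cloud(im)
    cv2.imwrite(f"pics/{c}1.png",im["color"][...,::-1])
    np.save(f"{c}1.npy",W)
    for t in ["board","release_top","foot_face","oil","bowl","jar"]:
        for r in trace(c,t)[:2]:
            m=r["mask"];print(c,t,round(r["conf"],2),np.round(r["centre"]),m.sum(),np.round(np.nanmedian(W[m],0)),np.round(np.nanpercentile(W[m],[2,98],axis=0)).tolist())
s=sense();print(s["time"],s["ee_pos"],s["eef_rot"],s["force"],tcp_to_grasp,s["gripper_width"])
E
```

```text
pics
top board 0.66 [328. 129.] 15391 [ 678. -150.   18.] [[545.0, -391.0, 12.0], [796.0, 102.0, 109.0]]
top release_top 0.71 [312. 172.] 383 [575. -99.  72.] [[549.0, -121.0, 54.0], [601.0, -77.0, 76.0]]
top oil 0.8 [188. 186.] 605 [538. 192. 110.] [[522.0, 173.0, 24.0], [567.0, 217.0, 163.0]]
top bowl 0.91 [412. 201.] 1171 [ 507. -355.   20.] [[462.0, -389.0, 5.0], [546.0, -302.0, 43.0]]
top jar 0.7 [230. 226.] 339 [449. 113.  61.] [[429.0, 93.0, 25.0], [472.0, 134.0, 64.0]]
top jar 0.31 [313. 170.] 387 [ 574. -100.   72.] [[549.0, -124.0, 54.0], [600.0, -78.0, 75.0]]
side board 0.71 [234. 159.] 8714 [667. -53.  16.] [[530.0, -387.0, -1.0], [798.0, 117.0, 101.0]]
side release_top 0.55 [259. 152.] 48 [ 572. -110.   69.] [[551.0, -117.0, 67.0], [597.0, -99.0, 73.0]]
side foot_face 0.89 [229. 157.] 1730 [631. -48.  66.] [[541.0, -114.0, 20.0], [740.0, -29.0, 100.0]]
side oil 0.83 [200. 233.] 1071 [536. 216.  90.] [[521.0, 191.0, 6.0], [561.0, 231.0, 160.0]]
side bowl 0.61 [232. 159.] 8294 [669. -53.  17.] [[531.0, -386.0, 7.0], [796.0, 117.0, 101.0]]
side bowl 0.58 [310. 132.] 516 [ 508. -362.   24.] [[461.0, -389.0, 1.0], [548.0, -297.0, 40.0]]
side jar 0.89 [253. 234.] 511 [448. 132.  52.] [[428.0, 100.0, 6.0], [471.0, 144.0, 61.0]]
0.7 [ 170.0683709  -653.1760315   205.46685102] [-3.11609288e+00 -3.98952264e-01 -2.63159520e-05] [-0.10184986  0.03889441 -0.24048392] -18.8 1.0005422246397433
```

View pics/top1.png

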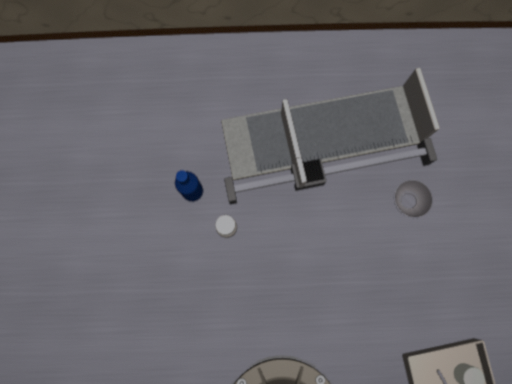

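```bash
python3 - <<'E'
from h import *
W=np.load("top1.npy")
z=W[...,2];x=W[...,0];y=W[...,1]
# board surface edges & bar & foot plate orientation
m=(z>9)&(z<21)&(x>500)&(x<850)&(y>-450)&(y<200)
print(cv2.minAreaRect(W[m][:,:2].astype(np.float32)))
m=(z>93)&(z<106)&(x>520)&(x<800)&(y>-120)&(y<50)
P=W[m][:,:2].astype(np.float32);print("foot top",m.sum(),cv2.minAreaRect(P),P.min(0),P.max(0))
m=(z>36)&(z<46)&(x>520)&(x<640)&(y>-380)&(y<100)
P=W[m][:,:2].astype(np.float32);print("bar",m.sum(),cv2.fitLine(P,cv2.DIST_HUBER,0,.01,.01).ravel())
m=(z>60)&(z<80)&(x>520)&(x<630)&(y>-160)&(y<-50)
P=W[m];print("rel",m.sum(),cv2.minAreaRect(P[:,:2].astype(np.float32)),np.median(P,0))
from scipy.spatial.transform import Rotation as R
print(R.from_rotvec(sense()["eef_rot"]).as_matrix().round(3))
E
```

```text
((663.5841674804688, -107.115234375), (605.5078125, 314.7897644042969), 88.58775329589844)
foot top 466 ((642.288330078125, -54.04570007324219), (207.71287536621094, 12.51222038269043), 9.740035057067871) [539.75977  -76.567116] [744.10785 -32.79731]
bar 1143 [ 1.5343878e-01 -9.8815817e-01  5.8135492e+02 -1.5064320e+02]
rel 438 ((589.4374389648438, -87.3573226928711), (91.92494201660156, 60.812767028808594), 10.027441024780273) [574.15327187 -95.29980992  71.94224381]
[[ 0.968  0.252  0.   ]
 [ 0.252 -0.968  0.   ]
 [ 0.    -0.    -1.   ]]
```

The top view matches the detections: release at (312,172), foot plate from (287,105) to (303,180), bowl at (412,200), jar at (226,226), bottle at (188,186) and the home end block at (230,190). I'll move over the release with the fingers shut.

```bash
R='[[1,0.032,-0.027,0,0],[1,0.064,-0.054,0,0],[1,0.096,-0.081,0,0],[1,0.128,-0.107,0,0],[1,0.16,-0.134,0,0]]'; unset R
python3 -m creep '[[1,0.032,-0.027,0,0],[1,0.064,-0.054,0,0],[1,0.096,-0.081,0,0],[1,0.128,-0.107,0,0],[1,0.16,-0.134,0,0]]' 20
python3 -m creep '[[1,0.032,-0.027,0,0],[1,0.064,-0.054,0,0],[1,0.096,-0.081,0,0],[1,0.128,-0.107,0,0],[1,0.16,-0.134,0,0]]'
python3 -m creep '[[1,0.032,-0.027,0,0],[1,0.064,-0.054,0,0],[1,0.096,-0.081,0,0],[1,0.128,-0.107,0,0],[1,0.16,-0.134,0,0]]'
python3 -m creep '[[1,0.026,-0.022,0,-7],[1,0.052,-0.045,0,-14],[1,0.052,-0.045,0,-21],[1,0.052,-0.045,0,-28],[1,0.052,-0.045,0,-35]]'
python3 - <<'E'
from h import *
W=np.load("top1.npy")
x,y,z=W[...,0],W[...,1],W[...,2]
a=np.radians(9.3);rel=np.array([574,-98]);ex=np.array([np.cos(a),np.sin(a)]);ey=np.array([-np.sin(a),np.cos(a)])
D=W[...,:2]-rel;bx=D@ex;by=D@ey
m=(abs(bx)<33)&(z>44)&(z<56)&(by>40);print("endblock by",np.percentile(by[m],[2,50,98]),bx[m].mean(),m.sum())
m=(abs(bx)<33)&(z>44)&(z<56)&(by<-60);print("head block by",np.percentile(by[m],[2,50,98]),bx[m].mean(),m.sum())
for n,p in dict(oil=(540,200),jar=(449,113)).items(): d=np.array(p)-rel;print(n,d@ex,d@ey)
print(sense()["joint_positions"])
E
```

```text
time: 1.12
ee_pos: [291.8, -481.8, 205.6]
eef_rot: [3.116, 0.399, 0.0]
force: [2.0, -0.4, 1.1]
gripper_width: 0.682
finger_force: 0.0
time: 1.53
ee_pos: [412.7, -312.1, 205.9]
eef_rot: [3.116, 0.399, 0.001]
force: [1.9, -0.8, 0.7]
gripper_width: 0.327
finger_force: 0.0
time: 1.95
ee_pos: [533.6, -142.3, 205.8]
eef_rot: [3.116, 0.399, 0.001]
force: [0.7, -0.5, -0.1]
gripper_width: 0.011
finger_force: 0.0
time: 2.37
ee_pos: [571.9, -86.7, 205.4]
eef_rot: [-2.847, -1.328, 0.0]
force: [-0.5, -0.2, -0.3]
gripper_width: 0.005
finger_force: 0.0
endblock by [ 41.01817181 189.45103521 298.25486461] 0.25082789609179484 467
head block by [-313.5503591  -272.76426501  -68.72668902] -0.1750029256186361 453
oil 14.60484433097017 299.5775334067428
jar -89.2585582980417 228.42703379975646
[ 0.36596475  0.29647243 -0.39604087  1.80628479  0.12903363  1.06429973
 -0.77513988]
```

```bash

python3 -m creep '[[1,0,0,0.02,-7],[1,0,0,0.04,-14],[1,0,0,0.06,-21],[1,0,0,0.08,-28],[1,0,0,0.1,-35]]'
python3 -m creep '[[1,0,0,0,-7],[1,0,0,0.005,-14],[1,0,0,0.01,-14.7],[1,0,0,0.015,-14.7],[1,0,0,0.015,-14.7]]'
python3 - <<'E'
from h import *
a=np.radians(9.3);rel=np.array([574,-98]);B=np.array([[np.cos(a),np.sin(a)],[-np.sin(a),np.cos(a)]])
s=sense();print("tcp in release frame",B@(s["ee_pos"][:2]-rel),s["ee_pos"][2],s["joint_positions"][-1])
o=[]
for c in ["top","side"]:
    im=read_camera(c);W=cloud(im);u,v=(312,172) if c=="top" else (255,150)
    o.append(cv2.resize(im["color"][v-50:v+50,u-50:u+50,::-1],(400,400),interpolation=2))
    for t in ["release_top","foot_face"]:
        for r in trace(c,t)[:1]: print(c,t,r["conf"],np.nanmedian(W[r["mask"]],0))
cv2.imwrite("pics/close.png",np.hstack(o))
E
```

```text
time: 2.78
ee_pos: [571.7, -87.5, 104.8]
eef_rot: [2.317, 2.121, 0.001]
force: [1.3, 0.0, -0.7]
gripper_width: 0.01
finger_force: 0.0
time: 3.2
ee_pos: [571.2, -87.6, 89.6]
eef_rot: [-2.039, -2.389, 0.001]
force: [0.0, -0.5, -0.3]
gripper_width: 0.006
finger_force: 0.0
tcp in release frame [-1.09795296 10.70449948] 89.62262003281003 -0.05840410575637896
top release_top 0.59 [556.99433619 -82.31614541  72.20992577]
top foot_face 0.91 [615.79520749 -54.50630375  87.8006831 ]
side release_top 0.51 [ 561.30977304 -109.23510985   68.86579601]
side foot_face 0.89 [628.56413764 -47.92173045  63.24397983]
```

View pics/close.png

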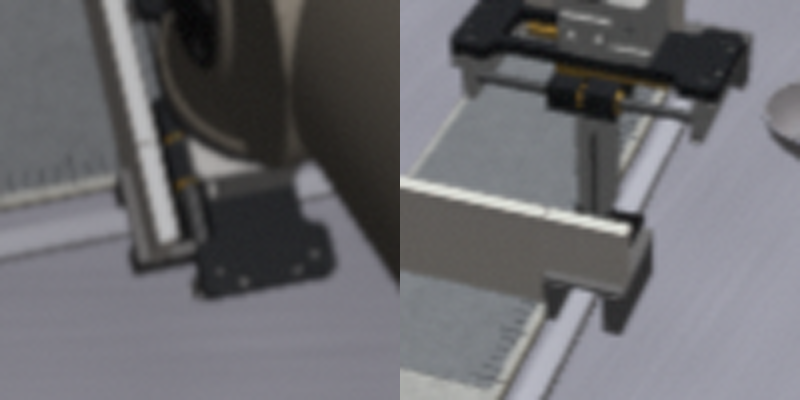

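The close view shows the shut fingers above the black release, behind the foot plate (about (600,200) in the side crop). Now I press.

```bash

python3 -m creep '[[1,0,0,0.006,0],[1,0,0,0.012,0],[1,0,0,0.017,0],[1,0,0,0.02,0],[1,0,0,0.022,0]]'
python3 -m creep '[[1,0,0,0.001,0],[1,0,0,0.002,0],[1,0,0,0.003,0],[1,0,0,0.004,0],[1,0,0,0.004,0]]'
```

```text
time: 3.92
ee_pos: [571.3, -87.4, 67.8]
eef_rot: [-2.034, -2.393, 0.001]
force: [-1.8, 0.0, 3.5]
gripper_width: 0.001
finger_force: 1.5
time: 4.33
ee_pos: [571.6, -87.4, 64.5]
eef_rot: [-2.034, -2.394, -0.0]
force: [-3.5, 0.1, 4.5]
gripper_width: 0.006
finger_force: 2.2
```

```bash

python3 -m creep '[[1,0,0,0.001,0],[1,0,0,0.002,0],[1,0,0,0.003,0],[1,0,0,0.004,0],[1,0,0,0.004,0]]'
```

```text
time: 4.75
ee_pos: [571.9, -87.4, 61.1]
eef_rot: [2.034, 2.394, 0.0]
force: [-7.3, 0.7, 15.6]
gripper_width: 0.005
finger_force: 7.8
```

```bash

python3 -m creep '[[1,0.004,0,0,0],[1,0.008,0,0,0],[1,0.012,0,0,0],[1,0.016,0,0,0],[1,0.02,0,0,0]]'
```

```text
time: 5.17
ee_pos: [568.6, -68.3, 61.1]
eef_rot: [2.034, 2.393, -0.001]
force: [-5.2, -4.0, 14.9]
gripper_width: 0.003
finger_force: 7.4
```

```bash

python3 -m creep '[[1,0.008,0,0,0],[1,0.016,0,0,0],[1,0.024,0,0,0],[1,0.032,0,0,0],[1,0.04,0,0,0]]'
python3 -m creep '[[1,0.008,0,0,0],[1,0.016,0,0,0],[1,0.024,0,0,0],[1,0.032,0,0,0],[1,0.04,0,0,0]]'
```

```text
time: 5.58
ee_pos: [562.0, -28.6, 61.1]
eef_rot: [2.034, 2.393, -0.001]
force: [-7.1, -3.9, 16.2]
gripper_width: 0.004
finger_force: 7.9
time: 6.0
ee_pos: [555.4, 10.9, 61.1]
eef_rot: [2.034, 2.393, -0.001]
force: [-7.7, -3.3, 16.2]
gripper_width: 0.004
finger_force: 8.5
```

```bash
python3 - <<'E'
from h import *
im=read_camera("side");cv2.imwrite("pics/mid.png",cv2.resize(im["color"][100:290,130:330,::-1],(600,570)))
W=cloud(im)
for r in trace("side","foot_face")[:1]: print(r["conf"],np.nanmedian(W[r["mask"]],0))
im=read_camera("top");W=cloud(im);x,y,z=np.moveaxis(W,-1,0)
m=(z>93)&(z<106)&(x>620)&(x<760)&(y>-80)&(y<180);P=W[m][:,:2].astype(np.float32)
r=cv2.minAreaRect(P);print(r)
m=(z>44)&(z<56)&(x>505)&(x<580)&(y>70)&(y<170);print(m.sum(),np.percentile(W[m],[5,50,95],axis=0))
E
```

```text
0.94 [612.35082598  50.27704958  63.3727419 ]
((0.0, 0.0), (0.0, 0.0), 0.0)
215 [[514.45847295  84.40786308  44.94559835]
 [541.49236158 101.62302375  50.83849538]
 [567.00200273 111.93822304  53.86574693]]
```

View pics/mid.png

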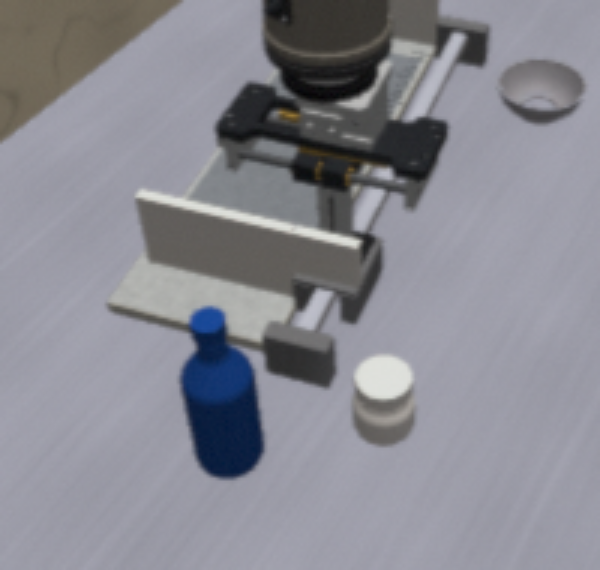

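The side view shows the foot piece riding along: its front is at about (335,290) and the end block at (300,350). The bottle and jar are well clear.

```bash

python3 -m creep '[[1,0.008,0,0,0],[1,0.016,0,0,0],[1,0.024,0,0,0],[1,0.030,0,0,0],[1,0.035,0,0,0]]'
python3 -m creep '[[1,0.003,0,0,0],[1,0.006,0,0,0],[1,0.009,0,0,0],[1,0.012,0,0,0],[1,0.015,0,0,0]]'
```

```text
time: 6.57
ee_pos: [549.6, 45.8, 61.1]
eef_rot: [2.034, 2.394, -0.001]
force: [-7.3, -3.2, 18.1]
gripper_width: 0.006
finger_force: 8.9
time: 6.98
ee_pos: [549.0, 57.0, 61.2]
eef_rot: [2.034, 2.388, -0.003]
force: [5.2, -33.5, 14.4]
gripper_width: 0.003
finger_force: 20.4
```

```bash
python3 - <<'E'
from h import *
o=[]
for c,(u,v) in dict(side=(230,205),top=(240,180)).items():
    im=read_camera(c);W=cloud(im);np.save(c+"3.npy",W)
    o.append(cv2.resize(im["color"][v-40:v+40,u-40:u+40,::-1],(400,400),interpolation=2))
    for r in trace(c,"foot_face")[:1]: print(c,r["conf"],np.nanmedian(W[r["mask"]],0))
cv2.imwrite("pics/end.png",np.hstack(o));print(sense()["force"])
E
```

```text
side 0.91 [607.76398433  88.3359137   64.35716764]
top 0.44 [ 519.97946045 -382.40990547   33.73738118]
[  3.65822775 -19.83491899  12.02409346]
```

View pics/end.png

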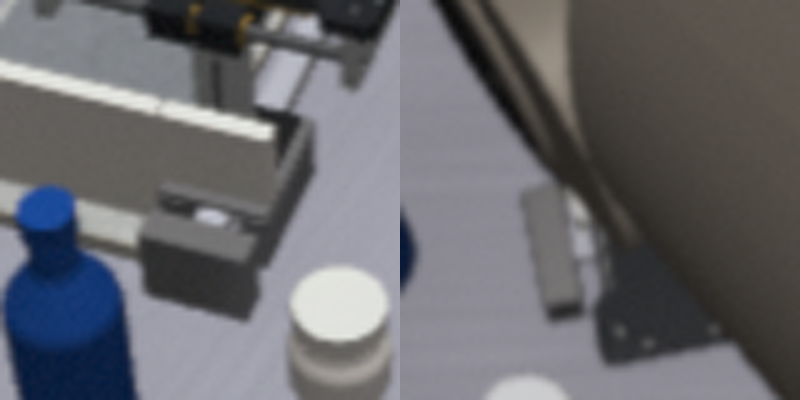

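```bash
python3 - <<'E'
from h import *
a=np.radians(9.3);B=np.array([[np.cos(a),np.sin(a)],[-np.sin(a),np.cos(a)]])
for c in ["side","top"]:
    W=np.load(c+"3.npy");b=(W[...,:2]-sense()["ee_pos"][:2])@B.T;z=W[...,2]
    for n,m in dict(block=(abs(b[...,0])<32)&(z>46)&(z<54)&(b[...,1]>28)&(b[...,1]<80),plate=(z>95)&(z<104)&(b[...,0]>-30)&(b[...,0]<180)&(abs(b[...,1]-14)<15)).items():
        if m.sum(): print(c,n,m.sum(),np.percentile(b[m],[5,50,95],axis=0).round(1).tolist())
E
```

```text
side block 165 [[-27.6, 28.6], [1.4, 49.6], [26.4, 58.8]]
side plate 351 [[-20.4, 11.0], [61.7, 18.3], [165.6, 23.3]]
top block 183 [[-27.1, 37.2], [-0.9, 46.2], [26.8, 55.1]]
```

The plate-to-block spacing is about 31 mm. That matches the 33 mm expected at home; the last tooth would leave 48 mm or more. I'll lift straight up while still lightly against the face.

```bash

python3 -m creep '[[1,-0.001,0,-0.002,0],[1,-0.002,0,-0.005,0],[1,-0.002,0,-0.009,0],[1,-0.002,0,-0.014,0],[1,-0.002,0,-0.02,0]]'
python3 -m creep '[[1,-0.002,0,-0.006,0],[1,-0.005,0,-0.014,0],[1,-0.006,0,-0.03,0],[1,-0.006,0,-0.055,0],[1,-0.006,0,-0.08,0]]'
python3 -m creep '[[1,0,0,-0.03,0],[1,0,0,-0.06,0],[1,0,0,-0.08,0],[1,0,0,-0.08,0],[1,0,0,-0.08,0]]'
python3 - <<'E'
from h import *
a=np.radians(9.3);B=np.array([[np.cos(a),np.sin(a)],[-np.sin(a),np.cos(a)]])
for c in ["side","top"]:
    im=read_camera(c);W=cloud(im)
    for t in ["oil","bowl","jar","release_top"]:
        for r in trace(c,t)[:1]: print(c,t,round(r["conf"],2),np.nanmedian(W[r["mask"]],0).round())
    if c=="side":
        cv2.imwrite("pics/fin.png",cv2.resize(im["color"][100:290,130:330,::-1],(600,570)))
        b=(W[...,:2]-np.array([549,57]))@B.T;z=W[...,2]
        for n,m in dict(block=(abs(b[...,0])<32)&(z>46)&(z<54)&(b[...,1]>35)&(b[...,1]<80),plate=(z>95)&(z<104)&(b[...,0]>-30)&(b[...,0]<180)&(abs(b[...,1]-14)<25)).items():
            print(n,m.sum(),np.percentile(b[m],[5,50,95],axis=0).round(1).tolist())
E
```

```text
time: 7.6
ee_pos: [547.6, 56.6, 80.0]
eef_rot: [2.035, 2.392, -0.003]
force: [1.8, -9.2, -6.2]
gripper_width: 0.003
finger_force: 4.5
time: 8.02
ee_pos: [548.5, 52.8, 161.4]
eef_rot: [-2.033, -2.394, -0.0]
force: [-0.1, -0.4, -0.3]
gripper_width: 0.011
finger_force: 0.0
time: 8.43
ee_pos: [549.4, 52.8, 241.8]
eef_rot: [2.033, 2.393, 0.003]
force: [-0.5, -0.1, -0.3]
gripper_width: 0.005
finger_force: 0.0
side oil 0.97 [537. 216.  93.]
side bowl 0.71 [ 509. -362.   24.]
side jar 0.69 [447. 132.  48.]
side release_top 0.64 [553.  31.  69.]
block 145 [[-26.6, 41.5], [0.0, 50.3], [25.7, 59.2]]
plate 333 [[-19.8, 12.1], [68.6, 18.5], [167.6, 23.2]]
top oil 0.76 [539. 193. 107.]
top bowl 0.96 [ 520. -374.   25.]
top jar 0.89 [449. 113.  61.]
```

View pics/fin.png

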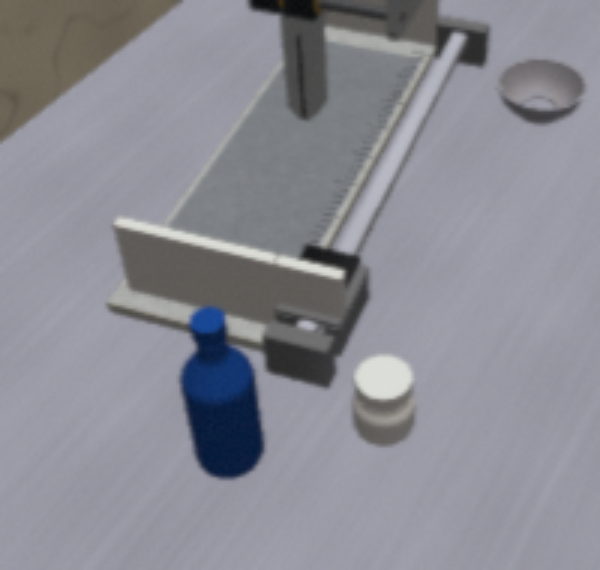

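The foot piece is home near (310,320), the release is up at z 69 near (330,258), and the bottle, bowl and jar haven't moved. The arm is clear.

```bash
python3 -c "from workcell import hand_in;print(hand_in())"
```

```text
the job is handed in; nothing more can be done
None
```

The length board is open: I pressed the release, pushed the foot piece home against its end stop and let the release spring back up; the bottle, bowl and jar have not moved, and the job is handed in (no verdict was returned).

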